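# Flip the job-status flag from red to green

### The arm

A 6-joint arm with a two-finger parallel gripper is mounted at the origin on a cart in front of the work surface, level with it; the furniture and walls round the work are solid. World frame = base frame: x ahead of the robot, y to its left, z up, the work surface at z = 0. Lengths are in mm, angles in rad, forces in N, time in s.
With the tool pointing down it reaches from about 225 to 725 mm from the base axis. Payload 3.1 kg.
Tool frame: the origin (TCP) lies midway between the tips of the shut fingers; the grasp point (between the pads) lies 19 mm behind it; z points along the fingers, y is the line along which they close (so a half turn about z gives the same grasp; the last joint's range is limited). The gripper opens to 85 mm and grips with 20 to 120 N. Pads are 22 mm wide; open, the fingers measure 114 mm over their backs; the gripper's body (76 mm by 85 mm) begins 54 mm behind the grasp point. The pads swing forward as they close: fully open they stand 13 mm farther back than shut.
Start: joints at [-1.242, 0.048, 0.099, 1.622, 0, 1.443], TCP at [231.551, -471.17, 197.012] pointing down, gripper open.
Joint ranges: [-2.91, 2.91], [-0.99, 1.94], [-1.21, 1.42], [-2.12, 2.29], [-1.49, 1.47], [-3.14, 3.14]. Speed limits (rad/s): [2.79, 2.79, 3.14, 3.14, 3.14, 3.14].

### API

Orientations are given as a 3x3 rotation matrix whose columns are the frame's x, y, z axes.
In Python, from rig import status, cams, workorder gives the robot as it stands. The module is installed in compiled form; this text tells all that it offers.
- The arm moves only by the tool send_rows, never from a script. Its argument "steps" is one flat list of numbers, 7 for each row, row after row: the turn, a rotation vector about the tool's x, y, z scaled (see below), then the shift along the tool's x, y, z scaled (see below), then the opening, from -1 (shut) to 1 (fully open), so that 0 is half open. A call has 1 to 20 rows; each row shifts and turns the commanded pose from where the row before left it, along the tool's axes as they then stand; what a row does not reach is not made up. The controller multiplies each number of a shift by 60 mm and each number of a turn by 360 degrees. A row lasts 1/8 s, in which the tool goes at most 62.5 mm and 10.7 degrees, less where a joint would pass 70% of its speed; a pose out of reach is approached as far as the arm can. A call with a number of a shift or a turn outside -1 to 1 is refused whole. A call with a gripper value outside its range is refused whole. The fingers move at their own pace and stop on an object; the grip force is fixed at half the most. Time passes only in rows, so rows that do not move let the fingers close. It gives the time, the measured TCP pose, the force, the opening and the grip force at its end, in the units of the state.
- status.state(): the state, without advancing time (a new reading comes with each control period).
- cams.camera(name): name is "scene" or "top"; returns a dict with "frame" (480x640x3 uint8, red, green, blue), "depth" (480x640 float32, mm along the optical axis (not along the pixel's ray), 0 where there is no reading), "camera_matrix" (3x3 intrinsics, pixels), "extrinsics" (4x4, takes a point from world to camera coordinates). Camera axes: x right, y up, looking along -z (the intrinsics and any distortion apply to the point x, -y, -z); pixel columns grow to the right and rows downward; lengths in mm; the calibration is good to about 2 mm. A picture is of the moment at which its call begins.
- workorder.hand_in(): hands the job in; it is judged then, once.
The state is a dict: "time_s": time; "qpos": joint angles; "qvel": joint speeds; "joint_efforts": joint torques, N m; "eef_pos": TCP position; "eef_rot": TCP orientation; "wrist_force": force on the tool from outside, world axes, zero at the start; "moment": the same for the moment, N m; "gripper_width": opening from 0.0 (shut) to 1.0 (fully open); "finger_force": force on a finger pad.
Only numpy, scipy, OpenCV 4.12 (cv2) and the standard library are available. Lean on these libraries where they do the work, as an engineer would, in place of code of your own. Each camera call takes 0.05 s, during which the arm holds its last target. There are 200 camera calls.

### The job

The job on the bench is done: with a fingertip, gently flip the paddle of the yellow-based status flag all the way over its pivot until it lies level, or just down on its stop, on the other side with its green face up. Only press and push the paddle: do not grip it, and do not lift, tip or shove the stand. Leave the blue-based flag showing red and everything else where it is.

Things in the scene. Friction and masses are not known exactly. Their poses are not given: they have to be found in the camera images.
- yellow_stand: loose stand, 0.95 kg: yellow base plate 110 (x) x 130 (y) x 14 mm high, two yellow uprights at x = -43 and +43 mm, 22 mm wide along y, 8 mm thick, 126 mm high, that carry the pivot axle. Origin under the middle of the base, z up. The paddle flips from its +y side over the top to its -y side. This is the flag to flip.
- yellow_paddle (a joint): hinge of the yellow stand's paddle, about the stand's x axis. 0: level towards the stand's +y, red face (white bar) up; 1.57: blade straight up; 3.14: level towards -y, green face (white disc) up; hard stops a little below level, at -0.15 and 3.29. Stiff hinge (friction 0.045 N m, paddle 60 g): it stays where it is left
- yellow_pivot (a point): point on the yellow stand's pivot axis, midway between its uprights, 115 mm above the bench
- yellow_blade (a point): centre of the paddle's coloured blade on the yellow stand (moves with it): 64 mm wide, 7 mm thick, from 27 to 107 mm off the pivot. Once it stands up it can be pushed over and pressed down on its other face
- yellow_tail (a point): centre of the paddle's black ribbed thumb tail on the yellow stand (moves with it): 36 mm wide, 7 mm thick, from 43 to 86 mm off the pivot, opposite the blade and in line with it. Pressing it down (1 to 2 N) lifts the blade, until it is steep enough to be pushed over from behind by its end
- blue_stand: loose stand, 0.95 kg: blue base plate 110 (x) x 130 (y) x 14 mm high, two blue uprights at x = -43 and +43 mm, 22 mm wide along y, 8 mm thick, 126 mm high, that carry the pivot axle. Origin under the middle of the base, z up. The paddle flips from its +y side over the top to its -y side. The same flag in blue; it must be left alone.
- blue_paddle (a joint): hinge of the blue stand's paddle, about the stand's x axis. 0: level towards the stand's +y, red face (white bar) up; 1.57: blade straight up; 3.14: level towards -y, green face (white disc) up; hard stops a little below level, at -0.15 and 3.29. Stiff hinge (friction 0.045 N m, paddle 60 g): it stays where it is left. Must stay as it is
- float_bowl: loose black carburettor float bowl, 62x84x20 mm, lying on the bench; origin under its centre; leave alone
- inlet_rubber: loose black inlet rubber with a flange, 51x70x48 mm; origin under its centre; leave alone
- needle_valve: loose small brass needle valve, 14x82x12 mm; origin under its centre; leave alone
- pink_cup: loose red-pink plastic cup, 56 mm across and 42 mm high; origin under its centre; leave alone
Not all that is in view belongs to the job. There is more than one size of the yellow_stand; the job needs the larger.

How it is judged (in metres and radians):
On the way:
1. the yellow stand's paddle stands about upright on its way over (value of joint yellow_paddle between 1.3 and 2.6 rad), for 0.05 s.
At the end, for the whole second after the job is handed in: The yellow stand's paddle lies on the far side, green face up, level to 0.17 rad (10 degrees) or down against its far stop; the stand stands flat and still within 30 mm of where it was; the blue flag still shows red; both the blue stand and the loose parts lie within 20 mm of where they were (value of joint yellow_paddle above 2.97 rad and value of joint blue_paddle below 0.4 rad and angle between yellow_stand's own z axis and vertical below 0.05 rad and height (world z) of yellow_stand below 0.006 m and distance of yellow_stand from where it was at the start of the episode below 0.03 m and linear speed of yellow_stand below 0.02 m/s and distance of each of blue_stand, float_bowl, inlet_rubber, needle_valve, pink_cup from where it was at the start of the episode below 0.02 m); the robot touches nothing.
It fails at once if the yellow flag (paddle or stand) is gripped or pushed roughly (more than 35 N from the fingers) (contact force between the fingers and yellow_stand above 35 N).
It fails at once if the yellow stand is lifted or tipped (height (world z) of yellow_stand above 0.012 m or angle between yellow_stand's own z axis and vertical above 0.2 rad).
It fails at once if the yellow stand is shoved away (more than 40 mm) (distance of yellow_stand from where it was at the start of the episode above 0.04 m).
It fails at once if the blue flag is turned or moved (value of joint blue_paddle above 0.5 rad or distance of blue_stand from where it was at the start of the episode above 0.03 m).
It fails at once if a loose part is moved (distance of any of float_bowl, inlet_rubber, needle_valve, pink_cup from where it was at the start of the episode above 0.03 m).
It also fails if it takes over 48 s, if anything falls off the work surface, if the arm or the gripper's body presses on something with over 40 N, if the wrist force passes 120 N, or if a joint passes its speed limit or range.

## Working session

There is one attempt and no reset: what is moved stays moved. The work goes in short steps, Python scripts to look and compute and a tool call to move; the robot and the scene stay as the last step left them, time stands still between calls to the robot, and variables do not carry over. Pictures are saved under pics/ and viewed, at most 10 in all, crops included, and the job is handed in when it is done.

Besides the shell and the picture viewer there is one more tool, called after "Emit:" as name(argument=value, ...) on one line, values as JSON. send_rows: Moves the arm, as the interface text tells. Its arguments: {"type":"object","properties":{"steps":{"type":"array"}},"required":["steps"]}

```bash
mkdir -p pics
cat > h.py <<'E'
import numpy as np, cv2
from rig import status, cams, workorder
def grab(n):
    c=cams.camera(n); return c
def pts(c):
    d=c["depth"].astype(float);K=c["camera_matrix"];E=c["extrinsics"]
    v,u=np.mgrid[:480,:640]
    X=(u-K[0,2])/K[0,0]*d;Y=-(v-K[1,2])/K[1,1]*d
    P=np.stack([X,Y,-d,np.ones_like(d)],-1)@np.linalg.inv(E).T
    P[d==0]=np.nan
    return P[...,:3]
E
python3 - <<'E'
from h import *
ims=[]
for n in("scene","top"):
    c=grab(n);np.savez(f"{n}.npz",**c);cv2.imwrite(f"pics/{n}.png",c["frame"][...,::-1])
    print(n,c["camera_matrix"],np.linalg.inv(c["extrinsics"]).round(2),c.keys())
print(status.state())
E
```

```text
scene [[584.29162033   0.         331.5220193 ]
 [  0.         584.29162033 239.06375692]
 [  0.           0.           1.        ]] [[ 4.70000e-01  5.60000e-01 -6.80000e-01 -5.04650e+02]
 [-8.80000e-01  2.90000e-01 -3.70000e-01 -5.70320e+02]
 [-0.00000e+00  7.70000e-01  6.30000e-01  1.05686e+03]
 [ 0.00000e+00  0.00000e+00  0.00000e+00  1.00000e+00]] dict_keys(['frame', 'depth', 'camera_matrix', 'extrinsics'])
top [[580.38332913   0.         325.50991149]
 [  0.         580.38332913 238.89807091]
 [  0.           0.           1.        ]] [[ 0.00000e+00  1.00000e+00 -9.00000e-02  4.36730e+02]
 [-1.00000e+00  0.00000e+00 -1.00000e-02 -2.73300e+01]
 [-1.00000e-02  9.00000e-02  1.00000e+00  1.34643e+03]
 [ 0.00000e+00  0.00000e+00  0.00000e+00  1.00000e+00]] dict_keys(['frame', 'depth', 'camera_matrix', 'extrinsics'])
{'time_s': 0.1, 'qpos': array([-1.24179562e+00,  4.87006577e-02,  9.77069193e-02,  1.62197886e+00,
       -1.30752084e-06,  1.44298929e+00]), 'qvel': array([-0.00109838, -0.00275676,  0.00253859,  0.00095082,  0.00245218,
       -0.00154368]), 'joint_efforts': array([ 2.66037045e-03, -3.39852011e+01,  3.20935750e+01,  1.58299401e-02,
       -1.65215783e-04,  7.90110590e-06]), 'eef_pos': array([ 231.34841635, -470.57207284,  195.89795277]), 'eef_rot': array([[ 8.97465220e-01,  4.41084667e-01, -7.04384740e-04],
       [ 4.41085143e-01, -8.97462900e-01,  2.05912466e-03],
       [ 2.76089143e-04, -2.15868641e-03, -9.99997632e-01]]), 'wrist_force': array([ 0.11488006, -0.94600641, -0.35315743]), 'moment': array([-0.02924851, -0.0128587 ,  0.05963296]), 'finger_force': 0.0, 'gripper_width': 1.0009107927961007}
```

View pics/scene.png

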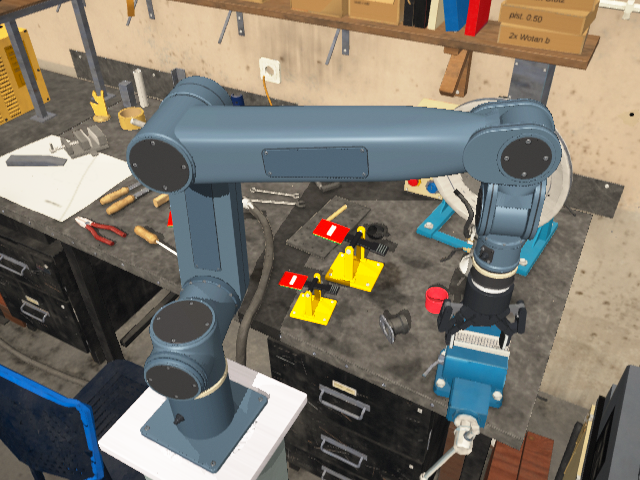

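View pics/top.png

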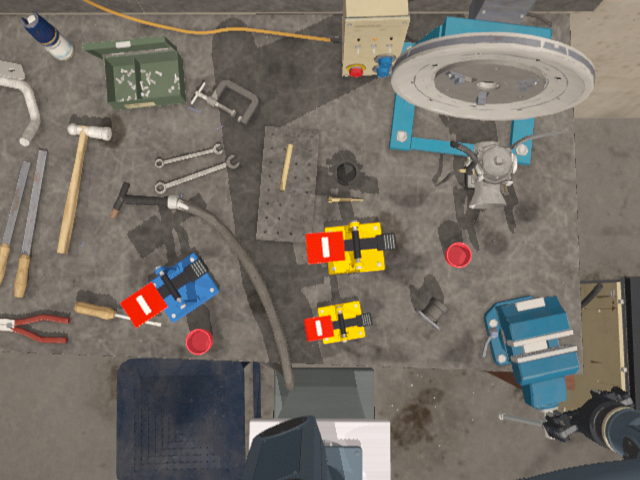

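The top view shows two yellow flags: the larger at (355,248) and a smaller one at (340,322). The blue flag is at (180,288). I choose the larger, with its blade to image left (+y) and its tail to the right at about (383,242). Next I measure it and check it in a crop.

Run:
```python
from h import *
c=dict(np.load("top.npz"));P=pts(c);f=c["frame"]
hsv=cv2.cvtColor(f,cv2.COLOR_RGB2HSV)
R=np.zeros((480,640),bool);R[205:285,295:410]=1
yel=cv2.inRange(hsv,(22,120,80),(34,255,255))>0
red=((hsv[...,0]<8)|(hsv[...,0]>172))&(hsv[...,1]>150)&(hsv[...,2]>90)
z=P[...,2]
def rep(n,m):
    p=P[m];print(n,m.sum(),p.mean(0).round(1),p.min(0).round(1),p.max(0).round(1))
    r=cv2.minAreaRect(p[:,:2].astype(np.float32));print("  rect",r)
for R2,nm in((R,"big"),):
    base=R2&yel&(z<25)&(z>4);rep("base",base)
    rep("uprights",R2&yel&(z>100))
    rep("blade",R2&red&(z>70)); 
    rep("tail",R2&~yel&~red&(z>70)&(P[...,1]<-110))
    t=R2&~yel&~red&(z>70);rep("dark high",t)
    for m in(R2&red&(z>70),t):
        p=P[m];A=np.c_[p[:,:2],np.ones(len(p))];print("plane",np.linalg.lstsq(A,p[:,2],rcond=None)[0])
S=np.zeros((480,640),bool);S[295:350,295:380]=1
rep("small base",S&yel&(z<25)&(z>2));rep("small all high",S&(z>50))
cv2.imwrite("pics/crop.png",cv2.resize(f[195:295,290:420,::-1],None,fx=5,fy=5,interpolation=cv2.INTER_CUBIC))
```

```text
base 1302 [535.1 -89.1  14.4] [ 483.6 -148.4    5.7] [602.4 -12.5  24.4]
  rect ((542.008056640625, -79.52477264404297), (109.8412857055664, 129.95071411132812), 5.9851531982421875)
uprights 121 [546.  -83.4 120.3] [ 494.7 -133.6  102.6] [588.4 -20.1 132.6]
  rect ((553.3734741210938, -85.09555053710938), (101.58245086669922, 86.91421508789062), 36.06293869018555)
blade 931 [534.9 -12.4 128.3] [500.4 -54.  116.3] [566.8  28.4 140.2]
  rect ((535.5099487304688, -13.918289184570312), (63.28783416748047, 79.99110412597656), 6.025388240814209)
tail 377 [ 547.5 -139.1  110.6] [ 529.5 -166.   102.4] [ 566.8 -111.3  119.5]
  rect ((548.3679809570312, -137.65687561035156), (36.15459060668945, 54.69782638549805), 4.5980682373046875)
dark high 1068 [543.  -89.1 117.9] [ 492.7 -166.    76.3] [593.1  28.3 137.9]
  rect ((541.6458129882812, -69.24163818359375), (101.2691650390625, 191.62222290039062), 5.7387919425964355)
plane [-7.38933525e-03  1.35699422e-01  1.33967915e+02]
plane [-1.68785250e-02  1.38664519e-01  1.39465248e+02]
small base 791 [377.4 -54.7  10.9] [ 326.6 -102.     2.1] [420.1   3.2  22.5]
  rect ((372.44927978515625, -49.367347717285156), (84.07732391357422, 97.47824096679688), 9.84023380279541)
small all high 1185 [370.4 -31.6  89.5] [ 335.7 -113.    50.4] [410.3  33.5 100.1]
  rect ((373.1713562011719, -39.50390625), (146.45703125, 74.32855987548828), 88.77781677246094)
```

View pics/crop.png

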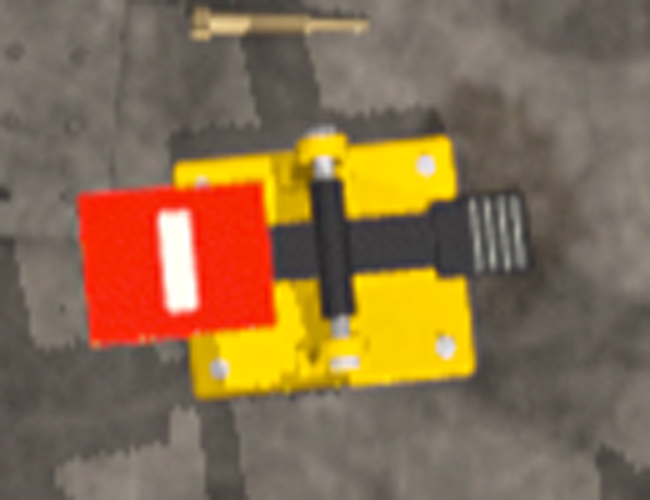

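The crop confirms the larger flag: its red blade spans (80–275,190–340) and its ribbed tail (435–530,195–272), with a yaw of about 6°. Pivot ≈ (542,−80,115). I'll shut the fingers, turn tool x onto the stand's +y, then move above the tail.

Emit:
send_rows(steps=[0,0,-0.0277,0,0,0,-1,0,0,-0.0277,0,0,0,-1,0,0,-0.0277,0,0,0,-1,0,0,-0.0277,0,0,0,-1,0,0,-0.0277,0,0,0,-1,0,0,-0.0277,0,0,0,-1,0,0,-0.0277,0,0,0,-1,0,0,0,0,0,0,-1])

```text
time_s: 1.1
eef_pos: [231.5, -470.8, 196.4]
eef_rot: [[-0.102, 0.995, -0.0], [0.995, 0.102, 0.001], [0.001, -0.0, -1.0]]
wrist_force: [-0.2, -0.4, -0.2]
gripper_width: 0.001
finger_force: 0.0
```

Emit:
send_rows(steps=[0,0,0,0.4,0.49,0,-1,0,0,0,0.4,0.49,0,-1,0,0,0,0.4,0.49,0,-1,0,0,0,0.4,0.49,0,-1,0,0,0,0.4,0.49,0,-1,0,0,0,0.4,0.49,0,-1,0,0,0,0.4,0.49,0,-1,0,0,0,0.4,0.49,0,-1,0,0,0,0.4,0.49,0,-1,0,0,0,0.4,0.49,0,-1,0,0,0,0.4,0.49,0,-1,0,0,0,0.36,0.43,0,-1,0,0,0,0,0,0,-1,0,0,0,0,0,0,-1])

```text
time_s: 2.85
eef_pos: [548.7, -150.9, 196.7]
eef_rot: [[-0.103, 0.995, -0.001], [0.995, 0.103, -0.0], [-0.0, -0.001, -1.0]]
wrist_force: [0.4, 0.4, 0.3]
gripper_width: -0.001
finger_force: 0.0
```

Emit:
send_rows(steps=[0,0,0,0,0,0.3,-1,0,0,0,0,0,0.3,-1,0,0,0,0,0,0.3,-1,0,0,0,0,0,0.25,-1,0,0,0,0,0,0.1,-1,0,0,0,0,0,0,-1])

```text
time_s: 3.6
eef_pos: [548.7, -150.7, 121.6]
eef_rot: [[-0.104, 0.995, -0.001], [0.995, 0.104, 0.0], [0.0, -0.001, -1.0]]
wrist_force: [0.6, 0.7, 0.5]
gripper_width: -0.0
finger_force: 0.0
```

Run:
```python
from h import *
a=grab("scene")["frame"][190:310,270:430,::-1];b=grab("top")["frame"][190:310,280:440,::-1]
cv2.imwrite("pics/c1.png",np.hstack([cv2.resize(i,(400,300)) for i in(a,b)]))
```

```text
(no output)
```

View pics/c1.png

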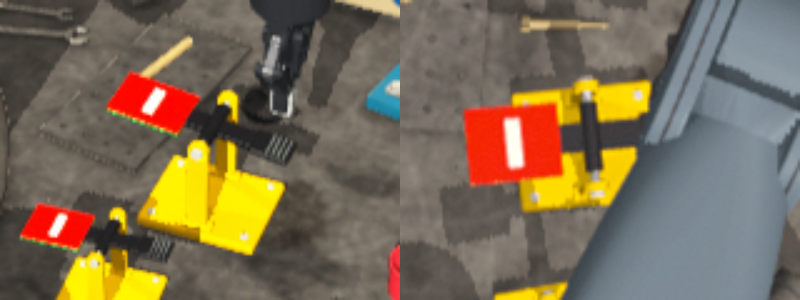

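Run:
```python
from h import *
c=grab("scene");P=pts(c);f=c["frame"]
def proj(p):
    q=c["extrinsics"]@np.r_[p,1];K=c["camera_matrix"];return K[0,0]*q[0]/-q[2]+K[0,2],K[1,1]*-q[1]/-q[2]+K[1,2]
s=status.state()["eef_pos"]
for p in(s,[549.5,-151.6,106],[542,-80,115]):
    u,v=proj(p);print(u,v,"crop",(u-270)*2.5,(v-190)*2.5)
for (x,y) in((280,150),(265,140),(282,105),(281,115)):
    u,v=int(270+x/2.5),int(190+y/2.5);print(x,y,P[v,u].round(1),f[v,u])
```

```text
382.81851842513777 243.24920833365482 crop 282.0462960628444 133.12302083413704
382.67163864032767 248.55710694705832 crop 281.6790966008192 146.39276736764577
355.9416867740095 239.14172475772125 crop 214.85421693502374 122.85431189430312
280 150 [ 542.3 -152.9  107.2] [109 113 104]
265 140 [ 547.5 -133.9  109. ] [37 36 37]
282 105 [ 535.6 -152.5  169.5] [51 53 56]
281 115 [702.6 -86.2  12.8] [57 56 54]
```

The tail is at crop (280,150) and lines up with the fingertip above it at (282,120). Pressing down now.

Emit:
send_rows(steps=[0,0,0,0,0,0.1,-1,0,0,0,0,0,0.1,-1,0,0,0,0,0,0.1,-1,0,0,0,0,0,0.1,-1,0,0,0,0,0,0.1,-1,0,0,0,0,0,0.1,-1])

```text
time_s: 4.5
eef_pos: [549.0, -150.7, 85.5]
eef_rot: [[-0.104, 0.995, -0.0], [0.995, 0.104, 0.0], [0.0, -0.0, -1.0]]
wrist_force: [-0.4, 0.6, -0.8]
gripper_width: 0.001
finger_force: 0.0
```

```bash
cat >> h.py <<'E'
def blade(c=None,near=(542,-80),top=False):
    c=c or grab("scene");P=pts(c);f=c["frame"];h=cv2.cvtColor(f,cv2.COLOR_RGB2HSV)
    d=np.hypot(P[...,0]-near[0],P[...,1]-near[1])<120
    red=((h[...,0]<8)|(h[...,0]>172))&(h[...,1]>150)&(h[...,2]>60)
    gr=(h[...,0]>40)&(h[...,0]<85)&(h[...,1]>100)&(h[...,2]>40)
    for n,m in(("red",red),("green",gr)):
        p=P[m&d&(P[...,2]>70)]
        if len(p)>15:
            q=p-[*near,115];yy=q@[-.104,.995,0];print(n,len(p),"ang",np.median(np.arctan2(q[:,2],yy)).round(3),"mean",p.mean(0).round(1))
    y=(h[...,0]>22)&(h[...,0]<34)&(h[...,1]>120)&d&(P[...,2]>100);y&=(P[...,0]>470)
    print("upright tops",P[y].mean(0).round(1))
E
python3 -c "
from h import *
blade();print(status.state()['eef_pos'],status.state()['wrist_force'])"
```

```text
red 434 ang 0.142 mean [532.3 -13.2 124.7]
green 25 ang 0.099 mean [500.3 -16.2 121.3]
upright tops [530.  -80.2 115.4]
[ 548.47049329 -150.51563318   84.51767172] [ 0.41337838  0.07626939 -0.79116438]
```

Run:
```python
from h import *
c=grab("scene");f=c["frame"];P=pts(c)
cv2.imwrite("pics/c2.png",cv2.resize(f[190:290,310:430,::-1],(720,600)))
for v in range(215,262,3): print(v,[tuple(P[v,u].round(0).astype(int)) if np.isfinite(P[v,u,0]) else None for u in(376,380,384,388)])
```

```text
215 [(np.int64(509), np.int64(-145), np.int64(236)), (np.int64(508), np.int64(-156), np.int64(241)), (np.int64(520), np.int64(-161), np.int64(235)), (np.int64(547), np.int64(-161), np.int64(217))]
218 [(np.int64(508), np.int64(-146), np.int64(228)), (np.int64(512), np.int64(-155), np.int64(229)), (np.int64(513), np.int64(-164), np.int64(232)), (np.int64(529), np.int64(-168), np.int64(222))]
221 [(np.int64(504), np.int64(-148), np.int64(223)), (np.int64(505), np.int64(-158), np.int64(226)), (np.int64(516), np.int64(-163), np.int64(220)), (np.int64(534), np.int64(-167), np.int64(209))]
224 [(np.int64(500), np.int64(-151), np.int64(218)), (np.int64(508), np.int64(-157), np.int64(215)), (np.int64(521), np.int64(-162), np.int64(208)), (np.int64(529), np.int64(-169), np.int64(204))]
227 [(np.int64(497), np.int64(-152), np.int64(211)), (np.int64(505), np.int64(-159), np.int64(208)), (np.int64(530), np.int64(-159), np.int64(191)), (np.int64(535), np.int64(-167), np.int64(191))]
230 [(np.int64(492), np.int64(-155), np.int64(207)), (np.int64(493), np.int64(-164), np.int64(210)), (np.int64(536)
[... 1326 characters left out ...]
t64(-151), np.int64(109)), (np.int64(541), np.int64(-159), np.int64(107)), (np.int64(670), np.int64(-120), np.int64(-6))]
254 [(np.int64(640), np.int64(-97), np.int64(-3)), (np.int64(530), np.int64(-153), np.int64(104)), (np.int64(532), np.int64(-163), np.int64(106)), (np.int64(659), np.int64(-125), np.int64(-6))]
257 [(np.int64(629), np.int64(-102), np.int64(-4)), (np.int64(635), np.int64(-111), np.int64(-4)), (np.int64(638), np.int64(-122), np.int64(-2)), (np.int64(648), np.int64(-130), np.int64(-7))]
260 [(np.int64(618), np.int64(-107), np.int64(-3)), (np.int64(623), np.int64(-117), np.int64(-3)), (np.int64(622), np.int64(-129), np.int64(2)), (np.int64(633), np.int64(-136), np.int64(-3))]
```

View pics/c2.png

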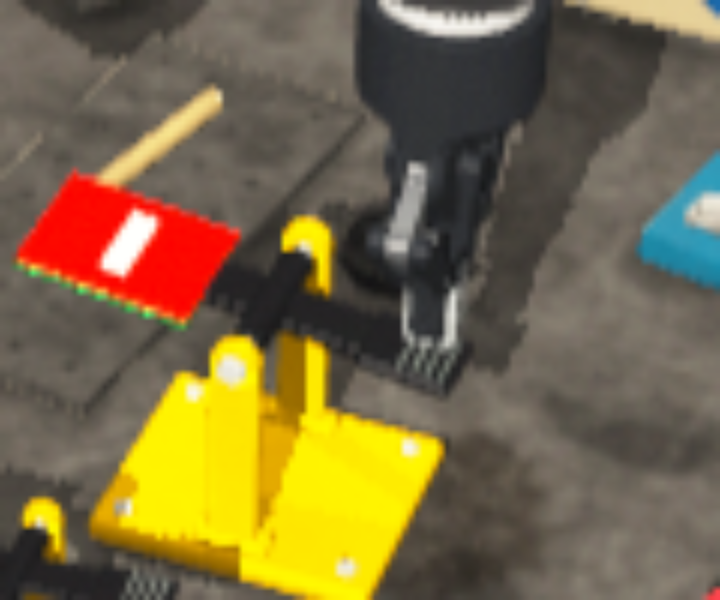

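The fingertip ends just at the tail's top (crop (430,345)), and the paddle has not moved. So the visible tip sits higher than the reported TCP. I'll keep pressing in small steps.

Emit:
send_rows(steps=[0,0,0,0,0,0.1,-1,0,0,0,0,0,0.1,-1,0,0,0,0,0,0,-1])

```text
time_s: 4.97
eef_pos: [548.8, -150.6, 73.4]
eef_rot: [[-0.104, 0.995, -0.001], [0.995, 0.104, 0.0], [0.0, -0.001, -1.0]]
wrist_force: [-0.9, 0.2, -0.7]
gripper_width: -0.002
finger_force: 0.0
```

```bash
python3 -c "
from h import *
blade();print(status.state()['eef_pos'],status.state()['wrist_force'])"
```

```text
red 442 ang 0.184 mean [532.1 -14.1 127.3]
green 26 ang 0.11 mean [501.4 -18.2 122.8]
upright tops [527.9 -78.2 115.8]
[ 548.8689993  -150.70029614   73.6758206 ] [ 0.31704895 -0.45872028  0.29591884]
```

Emit:
send_rows(steps=[0,0,0,0,0,0.1,-1,0,0,0,0,0,0.1,-1,0,0,0,0,0,0.1,-1,0,0,0,0,0,0.1,-1,0,0,0,0,0,0,-1])

```text
time_s: 5.65
eef_pos: [548.4, -150.6, 49.0]
eef_rot: [[-0.104, 0.995, -0.002], [0.995, 0.104, 0.0], [0.001, -0.002, -1.0]]
wrist_force: [-0.4, 0.1, -0.7]
gripper_width: -0.003
finger_force: 0.0
```

Run:
```python
from h import *
c=grab("scene");blade(c);print(status.state()['eef_pos'],status.state()['wrist_force'])
cv2.imwrite("pics/c3.png",cv2.resize(c["frame"][170:290,300:450,::-1],(750,600)))
```

```text
red 462 ang 0.521 mean [532.9 -22.1 148.6]
green 27 ang 0.464 mean [501.1 -25.2 144.8]
upright tops [530.8 -79.7 116. ]
[ 548.59261077 -150.63214458   49.32549223] [-0.68124505  0.80326461 -0.09932187]
```

View pics/c3.png

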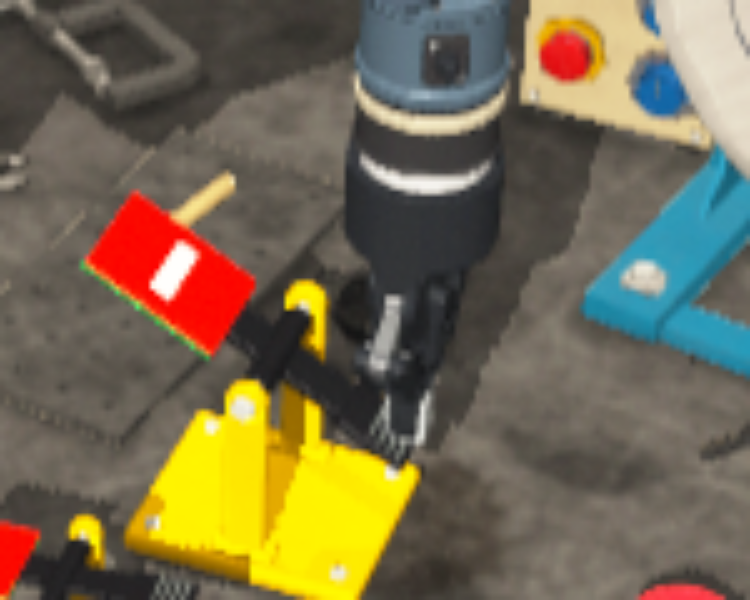

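Emit:
send_rows(steps=[0,0,0,0.05,0,0.08,-1,0,0,0,0.05,0,0.08,-1,0,0,0,0.05,0,0.07,-1,0,0,0,0.05,0,0.07,-1,0,0,0,0,0,0.02,-1,0,0,0,0,0,0,-1])

```text
time_s: 6.45
eef_pos: [547.5, -138.6, 30.5]
eef_rot: [[-0.104, 0.995, -0.001], [0.995, 0.104, 0.0], [0.0, -0.001, -1.0]]
wrist_force: [0.4, 0.4, -0.4]
gripper_width: 0.001
finger_force: 0.0
```

```bash
python3 -c "
from h import *
blade();print(status.state()['eef_pos'],status.state()['wrist_force'])"
```

```text
red 446 ang 0.83 mean [534.1 -35.4 164.6]
green 28 ang 0.767 mean [503.4 -34.3 163.3]
upright tops [529.1 -79.1 116.7]
[ 547.59210305 -138.6553915    30.59623422] [ 0.69186826 -0.14121024  0.23623383]
```

Emit:
send_rows(steps=[0,0,0,0.05,0,0.06,-1,0,0,0,0.05,0,0.06,-1,0,0,0,0,0,0,-1,0,0,0,0,0,-0.1,-1,0,0,0,-0.2,0,-0.2,-1,0,0,0,-0.2,0,-0.5,-1,0,0,0,0,0,-0.6,-1,0,0,0,0,0,-0.6,-1,0,0,0,0,0,-0.6,-1,0,0,0,0,0,-0.6,-1,0,0,0,0,0,-0.3,-1,0,0,0,0,0,0,-1])

```text
time_s: 8.0
eef_pos: [551.1, -158.1, 236.9]
eef_rot: [[-0.103, 0.995, 0.005], [0.995, 0.103, -0.003], [-0.003, 0.005, -1.0]]
wrist_force: [0.2, 0.0, 1.3]
gripper_width: 0.001
finger_force: 0.0
```

```bash
python3 -c "
from h import *
blade();print(status.state()['eef_pos'],status.state()['wrist_force'])"
```

```text
red 425 ang 0.971 mean [534.2 -42.6 170.6]
green 31 ang 0.902 mean [504.2 -41.1 169.6]
upright tops [530.6 -80.9 116.5]
[ 550.37163514 -157.66899876  234.98861813] [-0.23203293  0.51249927 -0.12140528]
```

Emit:
send_rows(steps=[0,0,0,0.4,0,0,-1,0,0,0,0.4,0,0,-1,0,0,0,0.4,0,0,-1,0,0,0,0.4,0,0,-1,0,0,0,0.4,0,0,-1,0,0,0,0.4,0,0,-1,0,0,0,0.4,0,0,-1,0,0,0,0.4,0,0,-1,0,0,0,0,0,0,-1,0,0,0,0,0,0.35,-1,0,0,0,0,0,0.35,-1,0,0,0,0,0,0.35,-1,0,0,0,0,0,0.37,-1,0,0,0,0,0,0,-1])

```text
time_s: 9.8
eef_pos: [527.6, 33.4, 145.3]
eef_rot: [[-0.103, 0.995, -0.006], [0.995, 0.103, -0.0], [0.001, -0.006, -1.0]]
wrist_force: [-0.3, -0.1, 0.1]
gripper_width: 0.004
finger_force: 0.0
```

Run:
```python
from h import *
c=grab("scene");blade(c);print(status.state()['eef_pos'],status.state()['wrist_force'])
cv2.imwrite("pics/c4.png",cv2.resize(c["frame"][150:290,275:450,::-1],(750,600)))
```

```text
red 420 ang 0.972 mean [534.1 -42.8 170.6]
green 32 ang 0.92 mean [504.6 -40.7 171.1]
upright tops [529.9 -81.5 114.4]
[528.63489433  33.48606075 146.97751314] [ 0.15662826 -0.03146491  0.17888184]
```

View pics/c4.png

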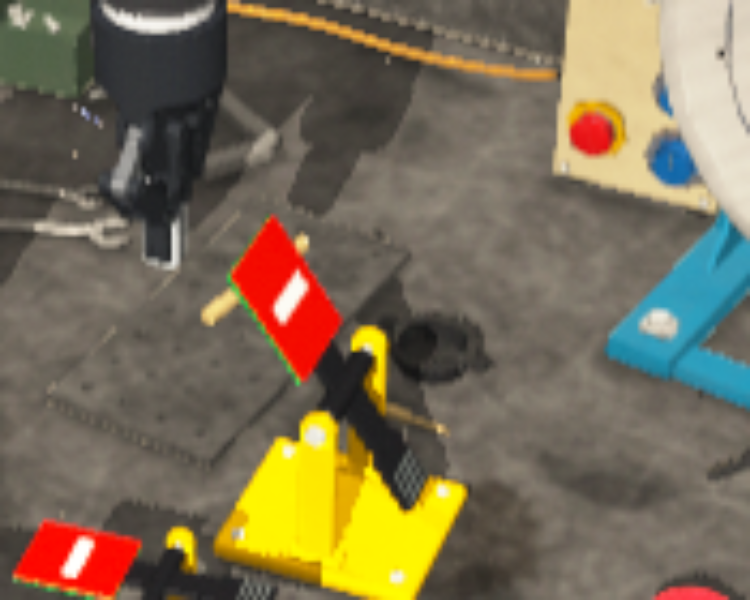

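The blade (crop (285,300)) stands at 0.97 rad. The finger is behind its free end at (163,265). Pushing towards −y.

Emit:
send_rows(steps=[0,0,0,-0.2,0,0,-1,0,0,0,-0.2,0,0,-1,0,0,0,-0.2,0,0,-1,0,0,0,-0.1,0,0,-1,0,0,0,-0.1,0,0,-1,0,0,0,-0.1,0,0,-1,0,0,0,-0.1,0,0,-1,0,0,0,-0.1,0,0,-1,0,0,0,-0.1,0,0,-1,0,0,0,-0.1,0,0,-1,0,0,0,0,0,0,-1])

```text
time_s: 11.22
eef_pos: [537.9, -44.0, 148.3]
eef_rot: [[-0.103, 0.995, -0.0], [0.995, 0.103, -0.0], [-0.0, -0.0, -1.0]]
wrist_force: [1.3, -0.2, 0.9]
gripper_width: -0.003
finger_force: 0.0
```

```bash
python3 -c "
from h import *
blade();print(status.state()['eef_pos'],status.state()['wrist_force'])"
```

```text
red 306 ang 1.392 mean [535.2 -68.4 181.7]
green 39 ang 1.319 mean [515.9 -62.5 191.6]
upright tops [526.4 -81.8 116.7]
[537.83619663 -43.74330391 148.2892517 ] [0.167478   0.25004747 0.03663545]
```

Emit:
send_rows(steps=[0,0,0,-0.1,0,0,-1,0,0,0,-0.1,0,0,-1,0,0,0,-0.1,0,0,-1,0,0,0,-0.1,0,0,-1,0,0,0,-0.1,0,0,-1,0,0,0,-0.1,0,0,-1,0,0,0,-0.1,0,0,-1,0,0,0,-0.1,0,0,-1,0,0,0,-0.1,0,0,-1,0,0,0,0,0,0,-1])

```text
time_s: 12.52
eef_pos: [543.5, -97.8, 148.4]
eef_rot: [[-0.103, 0.995, 0.0], [0.995, 0.103, -0.001], [-0.001, -0.0, -1.0]]
wrist_force: [-0.2, -0.1, 0.4]
gripper_width: 0.002
finger_force: 0.0
```

```bash
python3 -c "
from h import *
blade();blade(grab('top'));print(status.state()['eef_pos'],status.state()['wrist_force'])"
```

```text
red 57 ang 2.025 mean [ 523.3 -116.9  186. ]
green 68 ang 1.971 mean [ 530.  -109.6  181.8]
upright tops [512.4 -81.5 115.4]
upright tops [474.9 -33.1 619.9]
[543.5607391  -97.31849471 148.4976983 ] [0.76067511 0.74039062 0.23468582]
```

Emit:
send_rows(steps=[0,0,0,-0.1,0,0,-1,0,0,0,-0.1,0,0,-1,0,0,0,-0.1,0,0,-1,0,0,0,-0.1,0,0,-1,0,0,0,-0.1,0,0.03,-1,0,0,0,-0.1,0,0.05,-1,0,0,0,0,0,0.1,-1,0,0,0,0,0,0.1,-1,0,0,0,0,0,0.1,-1,0,0,0,0,0,0.1,-1,0,0,0,0,0,0.1,-1,0,0,0,0,0,0.1,-1,0,0,0,0,0,0,-1])

```text
time_s: 14.25
eef_pos: [546.7, -132.6, 106.7]
eef_rot: [[-0.104, 0.995, -0.001], [0.995, 0.104, 0.001], [0.001, -0.001, -1.0]]
wrist_force: [0.0, -1.6, 0.4]
gripper_width: 0.0
finger_force: 0.0
```

```bash
python3 -c "
from h import *
blade();print(status.state()['eef_pos'],status.state()['wrist_force'])"
```

```text
red 38 ang 2.837 mean [ 528.3 -160.9  140. ]
green 306 ang 2.774 mean [ 541.1 -143.3  139. ]
upright tops [529.6 -85.4 116.8]
[ 546.90915606 -132.69324556  107.14858478] [ 0.24980833  0.01763784 -0.28039979]
```

Emit:
send_rows(steps=[0,0,0,0,0,0.1,-1,0,0,0,0,0,0.1,-1,0,0,0,0,0,0.1,-1,0,0,0,0,0,0.07,-1,0,0,0,0,0,0,-1])

```text
time_s: 14.92
eef_pos: [546.7, -132.6, 84.6]
eef_rot: [[-0.104, 0.995, -0.001], [0.995, 0.104, 0.001], [0.001, -0.001, -1.0]]
wrist_force: [0.3, 0.1, 0.3]
gripper_width: -0.001
finger_force: 0.0
```

```bash
python3 -c "
from h import *
blade();print(status.state()['eef_pos'],status.state()['wrist_force'])"
```

```text
red 32 ang -3.076 mean [ 521.1 -157.8  111.3]
green 347 ang 3.102 mean [ 541.6 -150.   116.2]
upright tops [529.2 -96.5 116.3]
[ 546.8955434  -132.61161578   84.97060588] [-1.12135558  0.65244825  0.92076979]
```

Emit:
send_rows(steps=[0,0,0,0,0,0.06,-1,0,0,0,0,0,0,-1,0,0,0,0,0,-0.2,-1,0,0,0,0,0,-0.5,-1,0,0,0,0,0,-0.6,-1,0,0,0,0,0,-0.6,-1,0,0,0,-0.3,-0.6,0,-1,0,0,0,-0.3,-0.6,0,-1,0,0,0,-0.3,-0.6,0,-1,0,0,0,-0.4,-0.6,0,-1,0,0,0,-0.4,-0.6,0,-1,0,0,0,-0.4,-0.6,0,-1,0,0,0,0,0,0,-1,0,0,0,0,0,0,-1])

```text
time_s: 16.73
eef_pos: [345.9, -280.7, 196.6]
eef_rot: [[-0.104, 0.995, 0.001], [0.995, 0.104, -0.001], [-0.001, 0.001, -1.0]]
wrist_force: [0.7, -0.8, 0.1]
gripper_width: 0.002
finger_force: 0.0
```

Run:
```python
from h import *
c=grab("top");blade(c);f=c["frame"];P=pts(c);h=cv2.cvtColor(f,cv2.COLOR_RGB2HSV)
R=np.zeros((480,640),bool);R[205:285,295:430]=1
yel=cv2.inRange(h,(22,120,80),(34,255,255))>0
m=R&yel&(P[...,2]<25)&(P[...,2]>4);print(cv2.minAreaRect(P[m][:,:2].astype(np.float32)))
g=cv2.inRange(h,(40,100,40),(85,255,255))>0
p=P[R&g&(P[...,2]>70)];print(len(p),np.linalg.lstsq(np.c_[p[:,:2],np.ones(len(p))],p[:,2],rcond=None)[0])
print(status.state()["eef_pos"]);blade()
cv2.imwrite("pics/end.png",f[...,::-1])
```

```text
green 874 ang -3.061 mean [ 548.3 -146.5  114.9]
upright tops [544.9 -79.1 120.3]
((542.0527954101562, -79.47661590576172), (109.48270416259766, 129.62283325195312), 5.846941947937012)
879 [6.80670520e-05 6.33645385e-02 1.24135390e+02]
[ 346.16454467 -280.39949464  196.43152734]
red 24 ang -3.047 mean [ 514.  -152.2  108. ]
green 381 ang -3.084 mean [ 542.7 -142.4  112.2]
upright tops [528.4 -89.  114.5]
```

View pics/end.png

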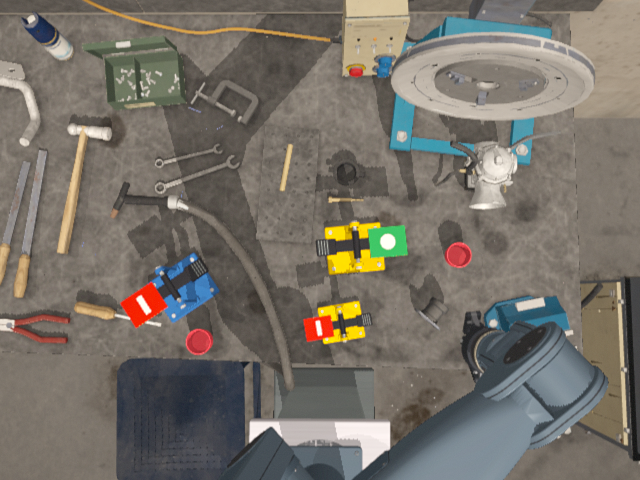

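The yellow flag's green face with its white disc is up at (388,241), at about 3.20 rad, and its base has not moved. The blue flag at (143,305) still shows red, the loose parts look unmoved, and the arm is clear.

```bash
python3 -c "
from rig import workorder
print(workorder.hand_in())"
```

```text
the job is handed in; nothing more can be done
None
```

The larger yellow flag's paddle is flipped over and lies about level, green face up. Its stand did not move, the blue flag still shows red, and the job is handed in at about 17 s; no verdict came back.

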